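# Test the marked spot on a tilted brass bar

### The arm

A 6-joint arm with a two-finger parallel gripper is mounted at the origin on a cart in front of the work surface, level with it; the furniture and walls round the work are solid. World frame = base frame: x ahead of the robot, y to its left, z up, the work surface at z = 0. Lengths are in mm, angles in rad, forces in N, time in s.
With the tool pointing down it reaches from about 275 to 1000 mm from the base axis. Payload 8.4 kg.
Tool frame: the origin (TCP) lies at the very end of the fingers, on their centre line; the grasp point (between the pads) lies 19 mm behind it; z points along the fingers, x is the direction in which the jaws open and shut, and the axes are right-handed (so a half turn about z gives the same grasp; the last joint's range is limited). The gripper opens to 85 mm and grips with 20 to 120 N. Pads are 22 mm wide; open, the fingers measure 114 mm over their backs; the gripper's body (76 mm by 85 mm) begins 54 mm behind the grasp point. The pads swing forward as they close: fully open they stand 13 mm farther back than shut.
Start: joints at [-1.324, 0.353, 1.633, -0, 1.155, -0.002], TCP at [153.899, -605.758, 194.581] pointing down, gripper open.
Joint ranges: [-2.63, 2.63], [-0.92, 2.1], [0.06, 2.66], [-1.3, 4.44], [0, 2.69], [-3.02, 3.02]. Speed limits (rad/s): [2.22, 2.22, 2.79, 3.14, 3.14, 3.14].

### API

Orientations are given as [roll, pitch, yaw] about the fixed x, y, z axes, in that order (R = Rz(yaw) Ry(pitch) Rx(roll)).
In Python, from rig import r gives the robot as it stands. The module is installed in compiled form; this text tells all that it offers.
- The arm moves only by the tool apply_moves, never from a script. Its argument "targets" is a list that holds one entry, the list of rows, each a list of 7 numbers: the gripper's target within -1 to 1 (fully open at 1, half-way at 0, shut at -1), then the shift along the tool's x, y, z in cm, then the turn, a rotation vector about the tool's x, y, z in degrees. A call has 1 to 8 rows; each row is the pose to reach, as a shift and turn from the pose measured when the call began, along the tool's axes at that moment; what a row does not reach only later rows make up. A row lasts 1/10 s, in which the tool goes at most 50 mm and 8.59 degrees, less where a joint would pass 70% of its speed; a pose out of reach is approached as far as the arm can. A call with a gripper value outside its range is refused whole. The fingers move at their own pace and stop on an object; "newtons" is the grip in N (left out, the last holds). Time passes only in rows, so rows that repeat a pose let the fingers close. It gives the time, the measured TCP pose, the force and the opening at its end, in the units of the state.
- r.sense(): the state, without advancing time (a new reading comes with each control period).
- r.grab_frame(name): name is "side" or "top" or "wrist"; returns a dict with "pixels" (420x560x3 uint8, red, green, blue), "fov_y" (degrees; the focal length in pixels is half the picture's height over the tangent of half this angle, whatever the lens; pixels are square), "cx", "cy" (the principal point, pixels), "D" ([k1, k2, p1, p2, k3] as OpenCV has them; the pictures are not rectified), "R" (3x3) and "t" (3): a world point X has camera coordinates R X + t; the wrist camera has in their place "mount" (4x4, takes a point from camera to tool coordinates, whose origin is the TCP and whose axes are the tool frame's). Camera axes: x right, y down, z forward; pixel columns grow to the right and rows downward; lengths in mm; the calibration is good to about 2 mm. A picture is of the moment at which its call begins: read the wrist's pose just before it. There is no depth.
- r.sign_off(): hands the job in, once; it reports no verdict.
The state is a dict: "clock": time; "qpos": joint angles; "qvel": joint speeds; "joint_efforts": joint torques, N m; "eef_pos": TCP position; "tcp_rot": TCP orientation; "contact_force": force on the tool from outside, world axes, zero at the start; "wrist_torque": the same for the moment, N m; "opening": opening from 0.0 (shut) to 1.0 (fully open).
Only numpy, scipy, OpenCV 4.12 (cv2) and the standard library are available. Lean on these libraries where they do the work, as an engineer would, in place of code of your own. Each camera call takes 0.05 s, during which the arm holds its last target. There are 200 camera calls.

### The job

Lift the contact tester out of its wooden holder by its loop handle and press its sprung tip lightly on the bar, inside the scribed circle, with the tester square to the bar's sloping face and the tip pushed about half way in. Finish while holding it there: keep the grip and the light push, do not put it back, do not push the bar's stand out of its setting, and leave the loupe, tape roll and wax block alone.

Things in the scene. Friction and masses are not known exactly. Their poses are not given: they have to be found in the camera images.
- tester: contact tester, loose hand tool, 0.12 kg, upright in the holder. Origin on its axis at the underside of its 26 x 4 mm flange, which rests on the holder's top; z up the axis. Below: 14 mm barrel, 40 mm long, hidden in the holder, then the sprung tip, point 58 mm down. Above: 16 mm neck to 25 mm, flat steel loop handle from 25 to 66 mm. Lift straight up 60 mm to free it
- loop_bar (a point): centre of the top bar of the tester's loop handle: bar 40 mm long along x, 10 mm thick along y (pinch across y), 12 mm high along z; the loop is 10 mm thick throughout, with an open window 26 x 21 mm below the bar. On the tester's axis, 60 mm above its origin, 118 mm from the unpressed tip's point; 130 mm above the bench at the start
- point (a point): point of the sprung tip, a steel ball end of 6 mm diameter; z along the tester's axis, up towards the handle
- plunger (a joint): how far the sprung tip is pushed into the tester, 0 (out) to 0.010 m (fully in); the push is about 1 N at the start of travel, 3 N half way in and 5 N fully in
- holder: fixed wooden block 44 x 44 mm with a 16 mm hole, on a dark steel foot 84 x 84 x 8 mm; 70 mm high over all, the hole's floor 8 mm above the bench. Origin under its centre on the bench
- stand: steel angle stand fixed to the bench, base 120 (x) x 116 (y) x 10 mm, origin under its centre on the bench; two slotted posts 78 mm high at x = +36 mm, y = +-50 mm, carry the tilting table's raised far edge. The table's low edge is toward -x, its pivot axis along y at x = -45 mm, 18 mm up
- table (a joint): slope of the tilting aluminium table in rad (0 level, far +x edge rises as it grows), held by stiff friction; it starts between 0.25 and 0.5
- spot (a point): middle of the scribed circle of 15 mm diameter (dark ring and dot) on the upper face of the brass bar, 70 x 24 x 8 mm, clamped across the tilting table; z points squarely out of the face, y along the bar and level, x up the slope. The dot is 12 mm off the bar's middle toward +y; a clamp tab 3 mm high sits over each bar end, the nearer one 17 mm from the dot
- eyeglass: bystander: black watchmaker loupe, a short upright tube 23 mm across, 21 mm high, 24 x 35 mm over all; origin under its middle
- tape: bystander: roll of masking tape lying flat, 69 mm across, 19 mm high; origin under its centre
- wax: bystander: green wax block 32 x 72 x 22 mm; origin under its centre
- post (a point): foot, on the bench, of the fixed black upright lamp post between the robot and the bench's middle: 50 mm thick, 0.8 m high, vertical; keep the arm clear of it, also on the first move: the ring stretcher's post, 0.41 m high, stands beyond it to the left (about 0.1 m farther in x, 0.27 m in y)
- shade (a point): centre of the fixed bench lamp's shade, about 120 mm across, hanging from 65 to 200 mm above the bench; keep clear of it

How it is judged:
By the outcome, as a careful person would: the job done as asked, in the order asked, and still so for the second after the job is handed in, while the arm keeps its last pose, push and grip.
It also fails if it takes over 58 s, if anything falls off the work surface, if the arm or the gripper's body presses on something with over 40 N, if the wrist force passes 120 N, or if a joint passes its speed limit or range.

## Working session

There is one attempt and no reset: what is moved stays moved. The work goes in short steps, Python scripts to look and compute and a tool call to move; the robot and the scene stay as the last step left them, time stands still between calls to the robot, and variables do not carry over. Pictures are saved under pics/ and viewed, about 8 in all and at most 12, crops included, and the job is handed in when it is done.

Besides the shell and the picture viewer there is one more tool, called after ">>>" by a JSON object that holds its "method" and its "body", one argument or row to a line. apply_moves: Moves the arm, as the interface text tells. Its arguments: {"type":"object","properties":{"targets":{"type":"array"},"newtons":{"type":"number"}},"required":["targets"]}

```bash
mkdir -p pics; cat > h.py <<'E'
import numpy as np, cv2
from rig import r
from scipy.spatial.transform import Rotation as Ro
def snap(name,fn=None):
    s=r.sense(); f=r.grab_frame(name)
    p=np.array(f["pixels"])
    if fn: cv2.imwrite('pics/'+fn,p[:,:,::-1])
    h=p.shape[0]; fl=h/2/np.tan(np.radians(f["fov_y"])/2)
    f["K"]=np.array([[fl,0,f["cx"]],[0,fl,f["cy"]],[0,0,1.]]); f["D"]=np.array(f["D"],float)
    if "mount" in f:
        T=np.eye(4); T[:3,:3]=Ro.from_euler('xyz',s["tcp_rot"]).as_matrix(); T[:3,3]=s["eef_pos"]
        W=np.linalg.inv(T@np.array(f["mount"])); f["R"]=W[:3,:3]; f["t"]=W[:3,3]
    f["R"]=np.array(f["R"]); f["t"]=np.array(f["t"]).ravel()
    return f
def ray(f,uv):
    n=cv2.undistortPoints(np.array([[uv]],float),f["K"],f["D"])[0,0]
    d=f["R"].T@np.array([n[0],n[1],1]); return -f["R"].T@f["t"], d/np.linalg.norm(d)
def onz(f,uv,z):
    o,d=ray(f,uv); return o+d*(z-o[2])/d[2]
def proj(f,X):
    return cv2.projectPoints(np.array(X,float).reshape(-1,1,3),cv2.Rodrigues(f["R"])[0],f["t"],f["K"],f["D"])[0].reshape(-1,2)
def tri(*fu):
    A=0;b=0;L=[]
    for f,u in fu:
        o,d=ray(f,u); P=np.eye(3)-np.outer(d,d); A=A+P; b=b+P@o; L.append((o,P))
    X=np.linalg.solve(A,b); return X,[np.linalg.norm(P@(X-o)) for o,P in L]
E
python3 - <<'E'
from h import *
import pickle
s=r.sense(); print(s)
for n in ("side","top","wrist"):
    f=snap(n,n+"0.png"); pickle.dump(f,open(n+"0.pkl","wb")); print(n,-f["R"].T@f["t"],f["R"][2],f["fov_y"],f["D"])
E
```

```text
{'clock': 0.0, 'qpos': array([-1.32443671e+00,  3.53636327e-01,  1.63414126e+00,  1.82624657e-05,
        1.15517666e+00, -2.38518693e-03]), 'qvel': array([-1.54480649e-03,  6.63740634e-04, -1.14221078e-03,  5.73926826e-05,
        1.34236975e-03,  3.69983983e-04]), 'joint_efforts': array([-1.69816376e-04, -6.05251122e+01, -3.42072129e+01,  2.49487914e-05,
        9.47311433e-03,  6.07625417e-07]), 'eef_pos': array([ 153.75514682, -605.25413561,  193.86603915]), 'tcp_rot': array([-3.14157271e+00,  1.36155482e-03, -1.32205889e+00]), 'contact_force': array([ 0.01676243,  0.06517897, -0.74416567]), 'wrist_torque': array([ 0.03465768, -0.01652294,  0.01742316]), 'opening': 1.0011713840997258}
side [  508.61556404 -1050.83445504   810.47394271] [ 0.01080349  0.82457143 -0.5656547 ] 52.308545388265244 [-0.12025488  0.          0.          0.          0.        ]
top [ 384.80680899  -43.49974104 1069.13990846] [ 0.12521973  0.01057914 -0.99207263] 49.7767450514601 [0.04303345 0.         0.         0.         0.        ]
wrist [ 223.98052039 -587.36447007  373.05131345] [-0.27402864 -0.06893712 -0.95924761] 71.83011861745747 [-0.0227304  0.         0.         0.         0.       ]
```

View pics/side0.png

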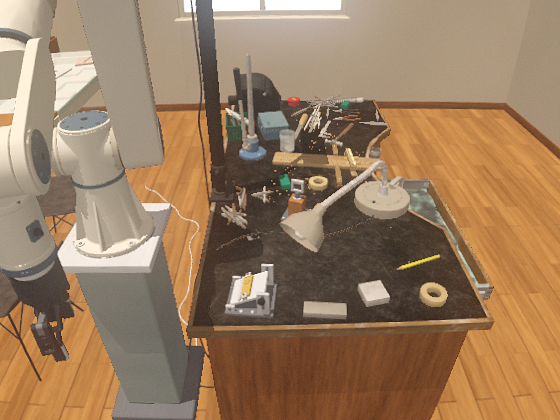

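View pics/top0.png

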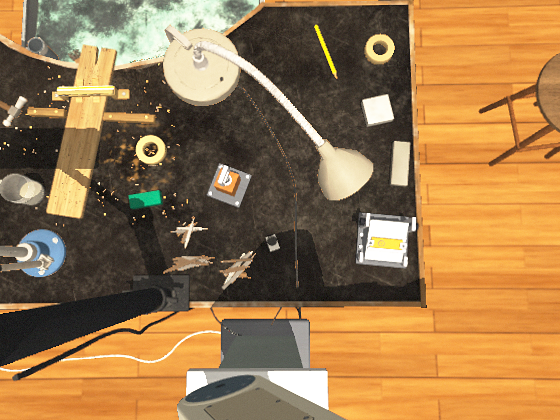

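Side view: tester in its holder at about (297,200), shade at (305,230), stand with the brass bar at (250,290). Top view: holder (230,182), shade (345,170), stand (387,240), post (165,290), loupe (272,242). I'll enlarge the parts that matter in one sheet.

```bash
python3 - <<'E'
from h import *
import pickle
S,T=[pickle.load(open(n+"0.pkl","rb")) for n in("side","top")]
def c(f,x,y,w,h): return cv2.resize(f["pixels"][y:y+h,x:x+w,::-1],(400,300),interpolation=cv2.INTER_CUBIC)
im=np.vstack([np.hstack([c(T,200,155,60,45),c(T,347,205,80,60)]),np.hstack([c(S,262,172,80,60),c(S,216,258,80,60)])])
cv2.imwrite("pics/crop0.png",im)
print("holder foot",onz(T,(230,185),8),"loop",onz(T,(230,180),136),"stand",onz(T,(387,241),30),"post",onz(T,(165,292),0),"shade",onz(T,(345,170),130), "loupe",onz(T,(272,242),21))
E
```

```text
holder foot [576.13766026  63.85130449   8.        ] loop [563.6884991   50.98220498 136.        ] stand [ 440.60631667 -297.98860273   30.        ] post [325.83649428 213.56838725   0.        ] shade [ 584.89785512 -190.89615833  130.        ] loupe [439.57937761 -35.71602329  21.        ]
```

View pics/crop0.png

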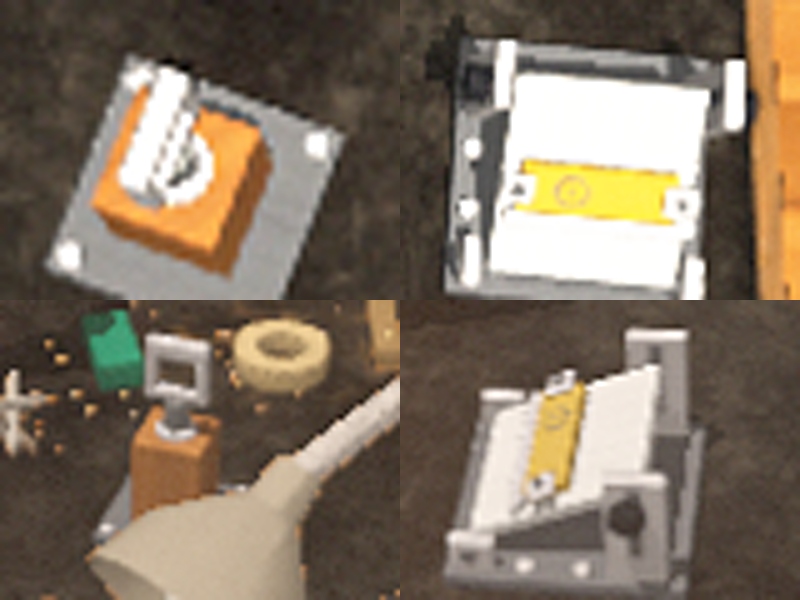

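Crop sheet: the loop bar runs from top pixel (226,166) to (221,184), and side shows its centre at (297.6,180.6). The dot is at top (381.4,243.4) and side (247.4,281).

```bash
python3 - <<'E'
from h import *
import pickle
S,T,Wr=[pickle.load(open(n+"0.pkl","rb")) for n in("side","top","wrist")]
tc=lambda x,y:(200+x/6.667-.5,155+y/6.667-.5); ts=lambda x,y:(347+(x-400)/5-.5,205+y/5-.5)
sh=lambda x,y:(262+x/5-.5,172+(y-300)/5-.5); ss=lambda x,y:(216+(x-400)/5-.5,258+(y-300)/5-.5)
print("loop",tri((T,tc(158,133)),(S,sh(178,343))))
a,b=onz(T,tc(175,72),136),onz(T,tc(140,195),136); print("loop bar",a,b,np.linalg.norm(a-b),np.degrees(np.arctan2(*(b-a)[1::-1])))
f=[onz(T,tc(*p),8) for p in((135,60),(345,135),(50,268))]; print("foot",f[1]+f[2]-(f[1]+f[2])/2,np.linalg.norm(f[0]-f[1]),np.linalg.norm(f[0]-f[2]))
d,e=tri((T,ts(572,192)),(S,ss(557,415))); print("dot",d,e)
for n,p,q in(("tabL far edge",(710,92),(658,368)),("tab near",(490,272),(490,410)),("bar end y+",(515,165),(548,385)),("bar end y-",(690,205),(545,490)),):
    print(n,tri((T,ts(*p)),(S,ss(*q))))
a,b=onz(T,ts(520,160),d[2]),onz(T,ts(680,170),d[2]); print(b-a,np.degrees(np.arctan2(*(b-a)[1::-1])))
print(Wr["mount"], Wr["K"])
E
```

```text
loop (array([576.32916995,  65.54633954, 134.67388406]), [np.float64(0.45784447593331445), np.float64(0.4578444759327966)])
loop bar [595.1473987   60.16185647 136.        ] [555.81093777  70.82101189 136.        ] 40.75505800259727 164.83842710742266
foot [576.8685504   65.79808372   8.        ] 80.41528920932467 80.98863714672783
dot [ 435.07482783 -278.77359912   52.78883785] [np.float64(0.10954646491473194), np.float64(0.10954646491463962)]
tabL far edge (array([ 480.36890811, -320.70582928,  122.18593215]), [np.float64(7.123381163910064), np.float64(7.123381163910041)])
tab near (array([ 398.74726568, -246.76901401,   25.80699698]), [np.float64(1.462446497332757), np.float64(1.4624464973326314)])
bar end y+ (array([ 438.33000667, -255.11216088,   52.32107309]), [np.float64(9.047584547511688), np.float64(9.047584547511708)])
bar end y- (array([ 430.36122401, -330.37628024,   53.22171417]), [np.float64(1.0795390261384548), np.float64(1.0795390261384519)])
[-4.63970242e+00 -7.06772374e+01 -1.13686838e-13] -93.75586954996345
[[ 9.99999759e-01  4.11996950e-04  5.59094421e-04 -3.20754973e-01]
 [-5.53192341e-04  9.59245003e-01  2.82575155e-01 -7.24556598e+01]
 [-4.19888427e-04 -2.82575396e-01  9.59245000e-01 -1.79124924e+02]
 [ 0.00000000e+00  0.00000000e+00  0.00000000e+00  1.00000000e+00]] [[289.94315075   0.         282.11699194]
 [  0.         289.94315075 216.03982748]
 [  0.           0.           1.        ]]
```

```bash
cat >> h.py <<'E'
def to(pos,Rt):
    s=r.sense(); R0=Ro.from_euler('xyz',s["tcp_rot"])
    d=R0.inv().apply(np.array(pos)-s["eef_pos"])/10; w=(R0.inv()*Rt).as_rotvec(degrees=True)
    print("pose",np.round(s["eef_pos"],1),np.round(s["tcp_rot"],3),"F",np.round(s["contact_force"],1),"open",round(s["opening"],3),"t",s["clock"]); print("shift cm",np.round(d,2),"turn",np.round(w,2))
down=lambda yaw: Ro.from_euler('xyz',[np.pi,0,np.radians(yaw)])
E
python3 -c "
from h import *
to((380,-100,330),down(75))"
```

```text
pose [ 153.8 -605.4  194. ] [-3.142e+00  1.000e-03 -1.322e+00] F [0.  0.1 0.1] open 1.002 t 0.15
shift cm [-43.43 -34.37 -13.55] turn [-8.0000e-02  2.0000e-02 -1.5075e+02]
```

>>> {"method": "apply_moves", "body": {
  "targets": [
    [[1,0,0,-5,0,0,0],[1,0,0,-10,0,0,0],[1,-4,-3,-13.5,0,0,-8],[1,-8,-6,-13.5,0,0,-16],[1,-12,-9,-13.5,0,0,-24],[1,-16,-12.5,-13.5,0,0,-32],[1,-20,-16,-13.5,0,0,-40],[1,-23.5,-18.5,-13.5,0,0,-48]]
  ]
}}

```text
clock: 0.95
eef_pos: [272.4, -338.3, 329.2]
tcp_rot: [-3.141, 0.0, -0.479]
contact_force: [1.5, 0.1, 0.7]
opening: 1.003
```

```bash
python3 -c "
from h import *
to((380,-100,330),down(75))"
```

```text
pose [ 272.4 -338.3  329.2] [-3.141  0.    -0.479] F [1.5 0.1 0.7] open 1.003 t 0.95
shift cm [ -1.43 -26.1   -0.06] turn [-6.0000e-02 -3.0000e-02 -1.0244e+02]
```

>>> {"method": "apply_moves", "body": {
  "targets": [
    [[1,0,-4,0,0,0,-8],[1,-0.5,-8,0,0,0,-16],[1,-0.5,-12,0,0,0,-24],[1,-1,-16,0,0,0,-32],[1,-1,-20,0,0,0,-40],[1,-1,-23,0,0,0,-48],[1,-1.4,-26,0,0,0,-56],[1,-1.4,-26,0,0,0,-64]]
  ]
}}

```text
clock: 1.75
eef_pos: [380.5, -98.3, 329.3]
tcp_rot: [-3.14, -0.001, 0.647]
contact_force: [-0.7, -0.2, 0.4]
opening: 1.004
```

```bash
python3 -c "
from h import *
to((500,30,300),down(75))"
```

```text
pose [380.5 -98.3 329.3] [-3.14e+00 -1.00e-03  6.47e-01] F [-0.7 -0.2  0.4] open 1.004 t 1.75
shift cm [17.27 -3.03  2.96] turn [ -0.06  -0.11 -37.93]
```

>>> {"method": "apply_moves", "body": {
  "targets": [
    [[1,4.5,-0.5,0,0,0,-8],[1,9,-1.5,1,0,0,-16],[1,13,-2.5,2,0,0,-24],[1,17.3,-3,3,0,0,-32],[1,17.3,-3,3,0,0,-38],[1,17.3,-3,3,0,0,-38]]
  ]
}}

```text
clock: 2.35
eef_pos: [500.4, 30.8, 298.6]
tcp_rot: [-3.139, -0.001, 1.313]
contact_force: [-0.1, -1.0, 0.6]
opening: 0.997
```

```bash
python3 - <<'E'
from h import *
import pickle
to((576,65.5,230),down(75)); f=snap("wrist","w1.png"); pickle.dump(f,open("w1.pkl","wb"))
print(proj(f,[(576,65.5,136),(576,65.5,70),(595,60,136),(556,71,136)]))
E
```

```text
pose [500.4  30.8 298.6] [-3.139e+00 -1.000e-03  1.313e+00] F [-0.1 -1.   0.6] open 0.997 t 2.35
shift cm [5.27 6.44 6.85] turn [-0.13 -0.08  0.26]
[[323.32769327 242.97567539]
 [317.21794082 226.53229544]
 [322.31848584 257.36201017]
 [324.19133219 227.40115234]]
```

View pics/w1.png

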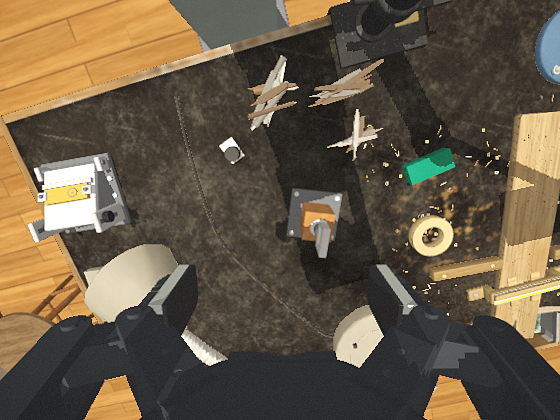

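Wrist view: loop at about (320,238), against a predicted (323,243). The position holds to a few mm. I'll go above it and look again.

>>> {"method": "apply_moves", "body": {
  "targets": [
    [[1,2.6,3.2,3.5,0,0,0],[1,5.3,6.4,7,0,0,0],[1,5.3,6.4,9.5,0,0,0],[1,5.3,6.4,9.5,0,0,0]]
  ]
}}

```text
clock: 2.8
eef_pos: [573.3, 64.3, 200.3]
tcp_rot: [-3.134, 0.001, 1.306]
contact_force: [-1.6, 0.0, 0.4]
opening: 0.998
```

```bash
python3 - <<'E'
from h import *
import pickle
to((576,65.5,111),down(75)); f=snap("wrist"); pickle.dump(f,open("w2.pkl","wb"))
u=proj(f,[(576,65.5,136),(595,60,136),(556,71,136)]); print(u)
x,y=(u[0]-[50,37]).astype(int); print(x,y)
cv2.imwrite("pics/w2.png",cv2.resize(f["pixels"][y:y+90,x:x+120,::-1],None,fx=6,fy=6,interpolation=cv2.INTER_CUBIC))
E
```

```text
pose [573.3  64.3 200.3] [-3.134e+00  1.000e-03  1.306e+00] F [-1.6  0.   0.4] open 0.998 t 2.8
shift cm [0.19 0.3  8.92] turn [-0.45  0.06 -0.2 ]
[[283.69177062 218.79528509]
 [283.28257397 239.95262631]
 [283.81556085 195.61027668]]
233 181
```

View pics/w2.png

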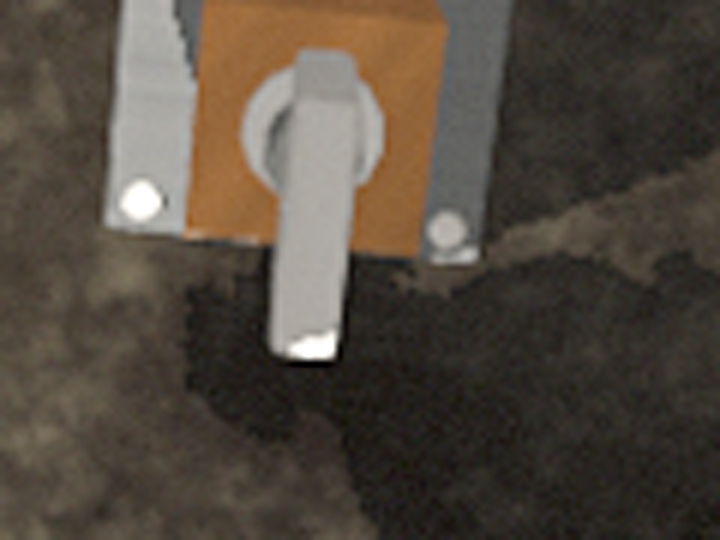

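The bar's top face runs from crop (327,97) to (305,352), so its centre is about (285,218). That is within 2 px of the prediction, with a small yaw correction to make.

```bash
python3 - <<'E'
from h import *
import pickle
f=pickle.load(open("w2.pkl","rb"))
g=lambda x,y:(233+x/6-.5,181+y/6-.5)
a,b=onz(f,g(327,97),136),onz(f,g(305,354),136); print(a,b,(a+b)/2,np.linalg.norm(a-b))
an=np.degrees(np.arctan2(*(a-b)[1::-1])); print(an); c=(a+b)/2
to((c[0],c[1],111),down(an-90))
E
```

```text
[557.60779075  73.39898247 136.        ] [594.59474317  60.15647923 136.        ] [576.10126696  66.77773085 136.        ] 39.286111300795675
160.30102024108967
pose [573.9  64.2 202.8] [-3.136  0.     1.306] F [-0.4 -0.2 -0.1] open 1.0 t 2.85
shift cm [0.31 0.19 9.18] turn [-0.31  0.02  4.52]
```

>>> {"method": "apply_moves", "body": {
  "targets": [
    [[1,0.3,0.2,1,0,0,4],[1,0.3,0.2,3,-0.3,0,4],[1,0.3,0.2,5,-0.3,0,4],[1,0.3,0.2,7,-0.3,0,4],[1,0.3,0.2,8.5,-0.3,0,4],[1,0.3,0.2,9.2,-0.3,0,4],[1,0.3,0.2,9.2,-0.3,0,4]]
  ]
}}

```text
clock: 3.55
eef_pos: [575.9, 66.3, 111.1]
tcp_rot: [-3.141, 0.0, 1.235]
contact_force: [-0.3, -0.5, -0.8]
opening: 0.998
```

```bash
python3 - <<'E'
from h import *
to((576.1,66.5,111),down(71)); f=snap("wrist","w3.png")
E
```

```text
pose [575.9  66.3 111.1] [-3.141  0.     1.235] F [-0.3 -0.5 -0.8] open 0.998 t 3.55
shift cm [0.02 0.01 0.01] turn [-0.02  0.02 -0.23]
```

View pics/w3.png

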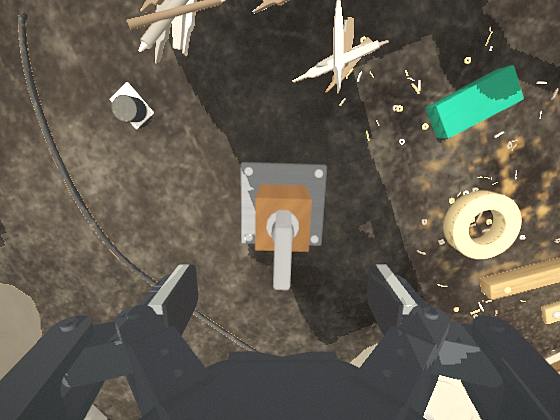

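The bar lies straight between the fingers, x about 283 and y about 228–288. Next: close at 40 N.

>>> {"method": "apply_moves", "body": {
  "newtons": 40,
  "targets": [
    [[-1,0,0,0,0,0,0],[-1,0,0,0,0,0,0],[-1,0,0,0,0,0,0],[-1,0,0,0,0,0,0],[-1,0,0,0,0,0,0],[-1,0,0,0,0,0,0],[-1,0,0,0,0,0,0],[-1,0,0,0,0,0,0]]
  ]
}}

```text
clock: 4.4
eef_pos: [576.4, 66.4, 111.6]
tcp_rot: [3.141, 0.0, 1.235]
contact_force: [-0.9, -0.9, -0.8]
opening: 0.001
```

```bash
python3 - <<'E'
from h import *
import pickle
to((576.1,66.5,181),down(71)); f=snap("wrist"); pickle.dump(f,open("w4.pkl","wb"))
s=r.sense();Rt=Ro.from_euler('xyz',s["tcp_rot"])
print(proj(f,[s["eef_pos"]+Rt.apply(v) for v in((0,0,-25),(0,20,-25),(0,-20,-25))]), s["contact_force"],s["wrist_torque"])
cv2.imwrite("pics/w4.png",cv2.resize(f["pixels"][180:330,180:380,::-1],None,fx=4,fy=4,interpolation=cv2.INTER_CUBIC))
E
```

```text
pose [576.4  66.4 111.6] [3.141 0.    1.235] F [-0.9 -0.9 -0.8] open 0.001 t 4.4
shift cm [-0.   -0.03 -6.94] turn [ 0.02  0.01 -0.22]
[[281.13551498 259.0620841 ]
 [281.15000044 289.6078724 ]
 [281.12055232 226.31976741]] [0.44887112 0.42571922 0.88268338] [-0.01371439 -0.00789413 -0.04293699]
```

View pics/w4.png

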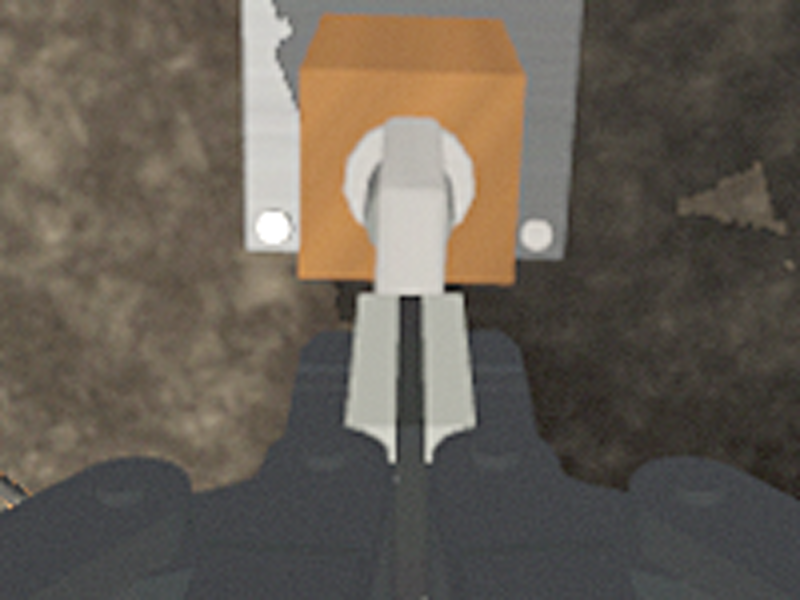

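The gripper shut to 0.001 without taking the bar. In the picture the finger tips project about 39 mm behind the nominal TCP, which puts them above the bar. I'll check that with the side camera.

```bash
python3 - <<'E'
from h import *
import pickle
f=snap("side"); pickle.dump(f,open("s5.pkl","wb"))
print(proj(f,[(576,66,z) for z in(111,130,136,150)]))
cv2.imwrite("pics/s5.png",cv2.resize(f["pixels"][90:230,220:380,::-1],None,fx=4.2,fy=4.2,interpolation=cv2.INTER_CUBIC))
E
```

```text
[[296.72147271 186.63979271]
 [296.81508097 181.36824191]
 [296.84482444 179.68599538]
 [296.91456588 175.7276202 ]]
```

View pics/s5.png

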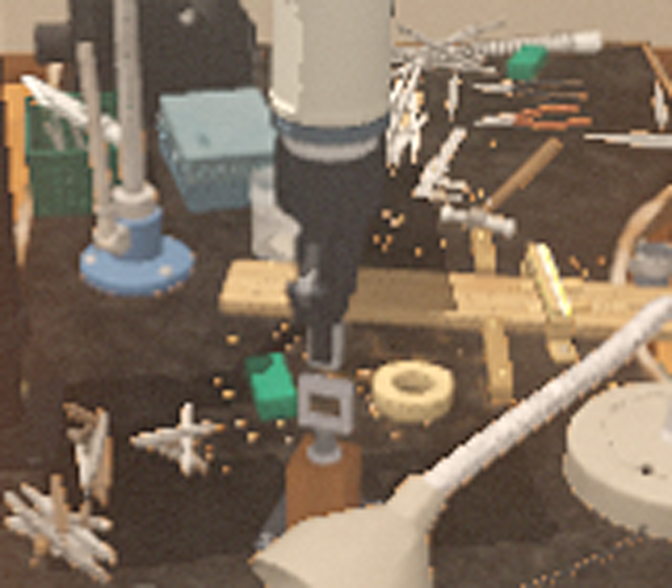

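The side view confirms it. The tips sit at crop (322,368), z about 147, just above the loop top (crop y 377, z 136). The reported TCP is therefore about 37 mm beyond the real tips. I'll open, descend 37 mm and regrasp.

>>> {"method": "apply_moves", "body": {
  "targets": [
    [[1,0,0,0,0,0,0],[1,0,0,0,0,0,0],[1,0,0,0,0,0,0],[1,0,0,0,0,0,0],[1,0,0,0,0,0,0],[1,0,0,0,0,0,0],[1,0,0,0,0,0,0],[1,0,0,0,0,0,0]]
  ]
}}

```text
clock: 5.3
eef_pos: [576.4, 66.5, 111.6]
tcp_rot: [3.141, 0.0, 1.235]
contact_force: [0.1, 0.2, 0.2]
opening: 1.002
```

>>> {"method": "apply_moves", "body": {
  "targets": [
    [[1,0,0,1,0,0,0],[1,0,0,2,0,0,0],[1,0,0,3,0,0,0],[1,0,0,3.7,0,0,0],[1,0,0,3.7,0,0,0]]
  ]
}}

```text
clock: 5.8
eef_pos: [575.3, 66.3, 73.0]
tcp_rot: [-3.14, 0.001, 1.235]
contact_force: [-0.8, -0.1, -0.4]
opening: 1.001
```

>>> {"method": "apply_moves", "body": {
  "newtons": 40,
  "targets": [
    [[-1,0,0,0,0,0,0],[-1,0,0,0,0,0,0],[-1,0,0,0,0,0,0],[-1,0,0,0,0,0,0],[-1,0,0,0,0,0,0],[-1,0,0,0,0,0,0],[-1,0,0,0,0,0,0],[-1,0,0,0,0,0,0]]
  ]
}}

```text
clock: 6.6
eef_pos: [575.6, 66.4, 73.3]
tcp_rot: [-3.14, 0.001, 1.235]
contact_force: [-0.9, 0.0, 4.8]
opening: 0.112
```

Gripped: opening 0.112, about 9.5 mm. Lift straight up.

>>> {"method": "apply_moves", "body": {
  "targets": [
    [[-1,0,0,-0.5,0,0,0],[-1,0,0,-1.5,0,0,0],[-1,0,0,-2.5,0,0,0],[-1,0,0,-4,0,0,0],[-1,0,0,-5.5,0,0,0],[-1,0,0,-7,0,0,0],[-1,0,0,-9,0,0,0],[-1,0,0,-11,0,0,0]]
  ]
}}

```text
clock: 7.4
eef_pos: [575.8, 66.4, 185.3]
tcp_rot: [-3.141, 0.001, 1.235]
contact_force: [-0.6, -0.2, -0.5]
opening: 0.108
```

```bash
python3 - <<'E'
from h import *
import pickle
# stand yaw -3.8, slope guess .37
to((430,-60,260),down(45)); f=snap("side"); pickle.dump(f,open("s6.pkl","wb")); w=snap("wrist"); pickle.dump(w,open("w6.pkl","wb"))
s=r.sense();z=s["eef_pos"];print(proj(f,[z+[0,0,k] for k in(37+19,37+19-118)]), proj(w,[z+[0,0,k] for k in(37+19,37+19-60,37+19-115)]))
A=cv2.resize(f["pixels"][90:240,250:350,::-1],(400,600),interpolation=cv2.INTER_CUBIC)
B=cv2.resize(w["pixels"][170:320,230:330,::-1],(400,600),interpolation=cv2.INTER_CUBIC)
cv2.imwrite("pics/s6.png",np.hstack([A,B]))
E
```

```text
pose [575.8  66.4 185.3] [-3.141e+00  1.000e-03  1.235e+00] F [-0.6 -0.2 -0.5] open 0.108 t 7.4
shift cm [-16.74  -9.62  -7.45] turn [-0.03  0.04 25.78]
[[298.0187917  148.03287563]
 [297.38885369 182.57689134]] [[281.11660347 285.60611118]
 [281.32470365 240.20886665]
 [281.43186268 216.89663768]]
```

View pics/s6.png

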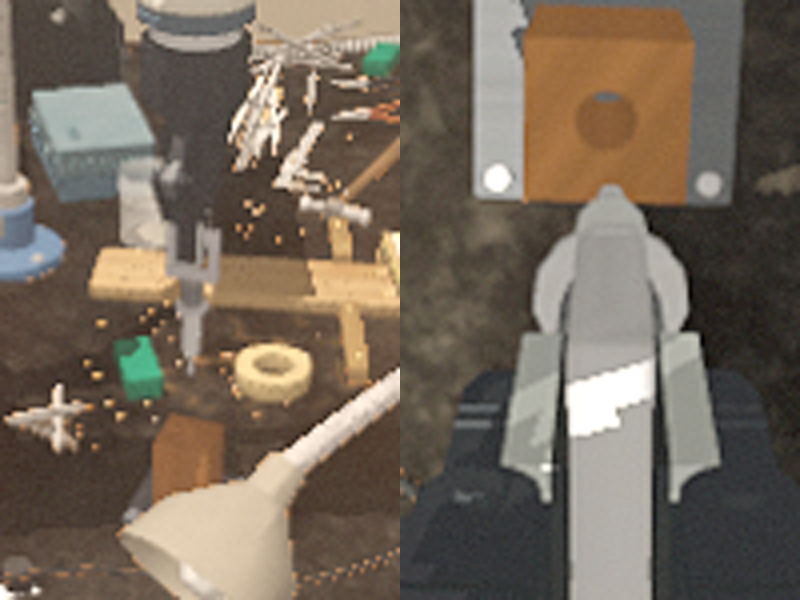

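Left panel: the tester hangs free, tip at side (298,183). Right panel: tip at wrist (282,216). Both are within 1 px of the prediction for a tip 62 mm beyond the reported TCP. Next, over to the stand, clear of the shade, for two wrist views of the table.

```bash
python3 -c "
from h import *
to((430,-60,260),down(-4));to((385,-350,210),down(-4))"
```

```text
pose [577.9  66.7 187.2] [ 3.138e+00 -2.000e-03  1.235e+00] F [ 0.9 -0.3 -1.2] open 0.108 t 7.5
shift cm [-16.82  -9.76  -7.34] turn [ 0.13 -0.22 74.78]
pose [577.9  66.7 187.2] [ 3.138e+00 -2.000e-03  1.235e+00] F [ 0.9 -0.3 -1.2] open 0.108 t 7.5
shift cm [-45.69  -4.49  -2.37] turn [ 0.13 -0.22 74.78]
```

>>> {"method": "apply_moves", "body": {
  "targets": [
    [[-1,-1,-1,-4,0,0,0],[-1,-3,-2,-7,0,0,7],[-1,-6,-4,-7.3,0,0,15],[-1,-9,-6,-7.3,0,0,22],[-1,-12,-8,-7.3,0,0,30],[-1,-15,-9,-7.3,0,0,37],[-1,-17,-9.7,-7.3,0,0,44],[-1,-17,-9.7,-7.3,0,0,52]]
  ]
}}

```text
clock: 8.3
eef_pos: [428.0, -63.5, 259.4]
tcp_rot: [3.14, -0.003, 0.321]
contact_force: [-0.1, 0.5, -1.0]
opening: 0.106
```

```bash
python3 -c "
from h import *
to((385,-350,210),down(-4))"
```

```text
pose [428.  -63.5 259.4] [ 3.14e+00 -3.00e-03  3.21e-01] F [-0.1  0.5 -1. ] open 0.106 t 8.3
shift cm [-13.13  25.83   4.94] turn [ 0.05 -0.2  22.39]
```

>>> {"method": "apply_moves", "body": {
  "targets": [
    [[-1,-2,4,0,0,0,5],[-1,-4,8,0,0,0,10],[-1,-6,12,0,0,0,15],[-1,-8,16,1,0,0,20],[-1,-10,20,3,0,0,22.4],[-1,-12,23,5,0,0,22.4],[-1,-13.1,25.8,5,0,0,22.4],[-1,-13.1,25.8,5,0,0,22.4]]
  ]
}}

```text
clock: 9.1
eef_pos: [384.4, -352.5, 208.4]
tcp_rot: [3.141, -0.003, -0.073]
contact_force: [-0.0, 0.4, -0.3]
opening: 0.112
```

```bash
python3 - <<'E'
from h import *
import pickle
f=snap("wrist"); pickle.dump(f,open("wA.pkl","wb")); print(proj(f,[(435,-279,53)]))
to((495,-350,210),down(-4))
E
```

```text
[[322.14136269 126.31105832]]
pose [ 384.6 -350.7  208.7] [-3.141e+00 -3.000e-03 -7.300e-02] F [-0.   0.2 -1.3] open 0.109 t 9.15
shift cm [11.01 -0.88 -0.1 ] turn [-0.03 -0.15 -0.16]
```

>>> {"method": "apply_moves", "body": {
  "targets": [
    [[-1,4,0,0,0,0,0],[-1,8,0,0,0,0,0],[-1,11,0,0,0,0,0],[-1,11,0,0,0,0,0],[-1,11,0,0,0,0,0]]
  ]
}}

```text
clock: 9.65
eef_pos: [494.4, -357.4, 208.7]
tcp_rot: [-3.141, -0.002, -0.071]
contact_force: [-0.4, 0.9, -1.7]
opening: 0.105
```

```bash
python3 - <<'E'
from h import *
import pickle
g=snap("wrist"); pickle.dump(g,open("wB.pkl","wb")); f=pickle.load(open("wA.pkl","rb"))
L=[]
for q in(f,g):
    u=proj(q,[(435,-285,50)])[0]; x,y=(u-[66,100]).astype(int); y=max(y,0); print(u,x,y)
    c=cv2.resize(q["pixels"][y:y+200,x:x+133,::-1],(399,600),interpolation=cv2.INTER_CUBIC); L.append(c)
cv2.imwrite("pics/AB.png",np.hstack(L))
E
```

```text
[321.96759376 131.91482684] 255 31
[224.224774   134.91680574] 158 34
```

View pics/AB.png

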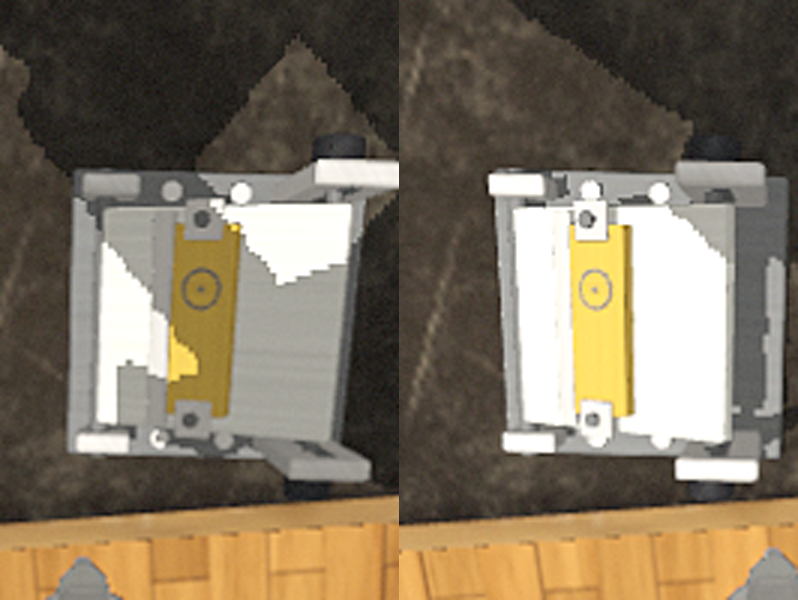

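Both views show the table clearly. The dot is at A (201,290) and B (595,290), and the table corners can be read in both. Triangulating:

```bash
cat > m.py <<'E'
from h import *
import pickle
f,g,S,T=[pickle.load(open(n,"rb")) for n in("wA.pkl","wB.pkl","side0.pkl","top0.pkl")]
A=lambda x,y:(255+x/3-.5,31+y/3-.5); B=lambda x,y:(158+(x-399)/3-.5,34+y/3-.5)
P={}
for n,p,q in(("dot",(201,290),(595,290)),("far+",(354,205),(726,205)),("far-",(331,440),(726,441)),("near+",(104,208),(513,207)),("near-",(98,424),(525,423)),("barN+",(176,222),(571,225)),("barN-",(168,412),(575,413)),("barF+",(240,232),(624,226)),("barF-",(228,414),(624,415))):
    X,e=tri((f,A(*p)),(g,B(*q))); P[n]=X; print(n,np.round(X,1),np.round(e[0],2))
print("dot all",tri((f,A(201,290)),(g,B(595,290)),(T,(380.9,242.9)),(S,(246.9,280.5))))
c=[P[k] for k in("far+","far-","near+","near-")]; M=np.mean(c,0); n=np.linalg.svd(np.array(c)-M)[2][2]; n*=np.sign(n[2])
print("n",n,"slope",np.arccos(n[2]),"az",np.degrees(np.arctan2(n[1],n[0])),"resid",[(x-M)@n for x in c],"dot above",(P["dot"]-M)@n)
m=.5*(P["far+"]+P["far-"])-.5*(P["near+"]+P["near-"]); print("mid slope",np.arctan2(m[2],np.hypot(m[0],m[1])),np.linalg.norm(m))
m=.5*(P["barF+"]+P["barF-"])-.5*(P["barN+"]+P["barN-"]); print("bar slope",np.arctan2(m[2],np.hypot(m[0],m[1])),np.linalg.norm(m))
E
python3 m.py
```

```text
dot [ 434.4 -279.8   51.8] 0.03
far+ [ 486.1 -255.3   67.3] 0.07
far- [ 479.1 -337.1   65.5] 0.27
near+ [ 401.3 -246.3   26.1] 0.26
near- [ 393.3 -330.3   25.2] 0.04
barN+ [ 427.  -255.4   44.5] 0.44
barN- [ 420.4 -324.6   49.2] 0.32
barF+ [ 448.5 -259.8   56.9] 1.1
barF- [ 441.6 -325.2   61.8] 0.26
dot all (array([ 434.77992692, -279.40704815,   53.00555953]), [np.float64(0.6856695719064375), np.float64(0.43511438660742324), np.float64(0.7871918645289288), np.float64(0.3586688783874918)])
n [-0.42949773  0.02431727  0.90274048] slope 0.44469833526095703 az 176.75949125923532 resid [np.float64(0.27307702879866014), np.float64(-0.2722023065342256), np.float64(-0.26569580926700453), np.float64(0.26482108700257356)] dot above 7.8662322146474155
mid slope 0.4444537405660431 94.86011556718626
bar slope 0.5270028288308147 24.86055922734356
```

Slope is 0.444 rad and the dot is 7.9 mm above the table plane (the bar is 8 mm thick), so the measurements agree. I'll go to a pre-press pose 60 mm off along the normal.

```bash
cat >> h.py <<'E'
th=0.445; RP=down(-4.0)*Ro.from_euler('y',th); nz=-RP.as_matrix()[:,2]
dot=np.array([434.6,-279.6,52.3])
E
python3 -c "
from h import *
print(nz); to(dot+nz*122,RP)"
```

```text
[-0.42940931  0.03002722  0.90261067]
pose [ 493.7 -357.6  208.8] [-3.141e+00 -2.000e-03 -7.200e-02] F [ 0.2 -0.  -0.5] open 0.106 t 9.7
shift cm [-11.71  -7.34   4.63] turn [-0.03 25.4  -0.11]
```

>>> {"method": "apply_moves", "body": {
  "targets": [
    [[-1,-3,-2,0,0,6,0],[-1,-6,-4,0,0,12,0],[-1,-9,-6,1.5,0,18,0],[-1,-11.7,-7.3,3,0,24,0],[-1,-11.7,-7.3,4.6,0,25.4,0],[-1,-11.7,-7.3,4.6,0,25.4,0],[-1,-11.7,-7.3,4.6,0,25.4,0]]
  ]
}}

```text
clock: 10.4
eef_pos: [382.1, -276.8, 163.5]
tcp_rot: [-3.141, -0.445, -0.073]
contact_force: [0.5, -0.7, 0.4]
opening: 0.111
```

```bash
python3 - <<'E'
from h import *
import pickle
to(dot+nz*70,RP); g=snap("wrist"); pickle.dump(g,open("wC.pkl","wb")); S=snap("side"); pickle.dump(S,open("sC.pkl","wb"))
s=r.sense(); R=Ro.from_euler('xyz',s["tcp_rot"]).as_matrix(); tip=s["eef_pos"]+62*R[:,2]
print("tip",tip,"axis",-R[:,2]); print(proj(g,[tip,dot]),proj(S,[tip,dot]))
u=proj(g,[tip])[0]; x,y=(u-[60,60]).astype(int); v=proj(S,[tip])[0]; a,b=(v-[45,75]).astype(int); print(x,y,a,b)
cv2.imwrite("pics/C.png",np.hstack([cv2.resize(g["pixels"][y:y+150,x:x+100,::-1],(400,600),interpolation=cv2.INTER_CUBIC),cv2.resize(S["pixels"][b:b+150,a:a+100,::-1],(400,600),interpolation=cv2.INTER_CUBIC)]))
E
```

```text
pose [ 382.1 -276.8  163.5] [-3.141 -0.445 -0.073] F [ 0.5 -0.7  0.4] open 0.111 t 10.4
shift cm [-0.04 -0.09  5.29] turn [ 0.04  0.02 -0.17]
tip [ 410.17442597 -279.44163413  108.19030551] axis [-0.43006664  0.03122797  0.90225689]
[[283.51973021 218.22624189]
 [281.35889524 200.27897186]] [[235.46106957 264.38492416]
 [246.74988459 280.87193878]]
223 158 190 189
```

View pics/C.png

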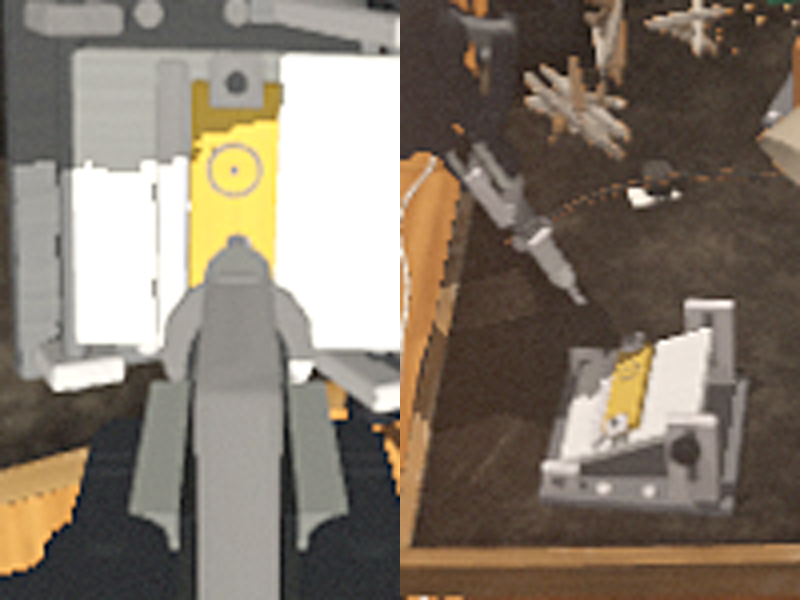

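Wrist: dot at (281,200), tip at (282,217). Side: tip at (235,264), dot at (247,281.5). All are within about 1 px of the prediction. I'll approach to 8 mm off and then take a force baseline.

>>> {"method": "apply_moves", "body": {
  "targets": [
    [[-1,0,0,1.5,0,0,0],[-1,0,-0.1,3,0,0,0],[-1,0,-0.1,4.3,0,0,0],[-1,0,-0.1,5.3,0,0,0],[-1,0,-0.1,5.3,0,0,0],[-1,0,-0.1,5.3,0,0,0]]
  ]
}}

```text
clock: 11.1
eef_pos: [406.9, -278.2, 116.6]
tcp_rot: [3.141, -0.446, -0.07]
contact_force: [0.4, -0.6, -2.5]
opening: 0.11
```

```bash
cat > fc.py <<'E'
from h import *
F=[];Q=[];E=[]
for i in range(6):
    s=r.sense(); R=Ro.from_euler('xyz',s["tcp_rot"]); F.append(R.inv().apply(s["contact_force"])); E.append(s["eef_pos"]); Q.append(R.as_rotvec()); f=snap("wrist")
print("F tool",np.round(np.mean(F,0),2),"sd",np.round(np.std(F,0),2))
p=np.mean(E,0); print("TCP mean",p,"rel tool",np.round(RP.inv().apply(p-dot),1)); to(dot+nz*57,RP)
E
python3 fc.py
```

```text
F tool [-0.55  0.02  1.46] sd [0.37 0.58 0.56]
TCP mean [ 406.68845327 -278.3871951   116.83854737] rel tool [  2.6   0.7 -70.3]
pose [ 406.4 -278.4  116.8] [ 3.14  -0.446 -0.071] F [ 0.1 -1.1 -1.7] open 0.105 t 11.4
shift cm [-0.24 -0.08  1.33] turn [ 0.1  -0.08 -0.06]
```

>>> {"method": "apply_moves", "body": {
  "targets": [
    [[-1,-0.25,-0.1,0.2,0,0,0],[-1,-0.25,-0.1,0.4,0,0,0],[-1,-0.25,-0.1,0.6,0,0,0],[-1,-0.25,-0.1,0.6,0,0,0]]
  ]
}}

```text
clock: 11.8
eef_pos: [406.8, -277.3, 110.0]
tcp_rot: [3.141, -0.446, -0.071]
contact_force: [-0.0, -0.1, -0.9]
opening: 0.109
```

```bash
python3 fc.py
```

```text
F tool [-0.47  0.16  0.83] sd [0.67 0.43 0.41]
TCP mean [ 406.85253491 -277.40725976  110.1742555 ] rel tool [ -0.2  -0.3 -64.2]
pose [ 406.9 -277.5  110.3] [ 3.14  -0.446 -0.071] F [-0.9 -0.1 -1.3] open 0.11 t 12.1
shift cm [0.01 0.02 0.74] turn [ 0.1  -0.08 -0.05]
```

Aligned. Now I'll advance in small steps and watch the force.

>>> {"method": "apply_moves", "body": {
  "targets": [
    [[-1,0,0,0.15,0,0,0],[-1,0,0,0.3,0,0,0],[-1,0,0,0.3,0,0,0],[-1,0,0,0.3,0,0,0]]
  ]
}}

```text
clock: 12.5
eef_pos: [408.1, -277.5, 107.5]
tcp_rot: [3.14, -0.446, -0.071]
contact_force: [0.7, 0.3, -1.2]
opening: 0.105
```

```bash
python3 fc.py
```

```text
F tool [-0.47 -0.16  1.24] sd [0.39 0.31 0.45]
TCP mean [ 408.17329536 -277.55605297  107.61327743] rel tool [ -0.1  -0.2 -61.3]
pose [ 408.2 -277.6  107.7] [ 3.14  -0.447 -0.071] F [-0.1 -0.7 -1.3] open 0.109 t 12.8
shift cm [0.01 0.01 0.44] turn [ 0.1  -0.09 -0.05]
```

>>> {"method": "apply_moves", "body": {
  "targets": [
    [[-1,0,0,0.1,0,0,0],[-1,0,0,0.2,0,0,0],[-1,0,0,0.2,0,0,0],[-1,0,0,0.2,0,0,0]]
  ]
}}

```text
clock: 13.2
eef_pos: [409.1, -277.7, 105.9]
tcp_rot: [3.14, -0.447, -0.071]
contact_force: [0.0, 0.4, 0.9]
opening: 0.109
```

```bash
python3 fc.py
```

```text
F tool [-0.11 -0.34 -0.86] sd [0.32 0.61 0.25]
TCP mean [ 409.07544036 -277.68826593  105.89800704] rel tool [ -0.   -0.1 -59.4]
pose [ 409.1 -277.7  105.9] [ 3.14  -0.447 -0.071] F [-1.1 -0.5  0.8] open 0.107 t 13.5
shift cm [0.   0.01 0.24] turn [ 0.11 -0.09 -0.05]
```

Contact, with the push about 2 N. Add 3 mm.

>>> {"method": "apply_moves", "body": {
  "targets": [
    [[-1,0,0,0.1,0,0,0],[-1,0,0,0.2,0,0,0],[-1,0,0,0.3,0,0,0],[-1,0,0,0.3,0,0,0],[-1,0,0,0.3,0,0,0]]
  ]
}}

```text
clock: 14.0
eef_pos: [410.4, -277.8, 103.2]
tcp_rot: [3.14, -0.447, -0.071]
contact_force: [-1.5, -0.4, 2.1]
opening: 0.107
```

```bash
python3 fc.py; python3 fc.py; python3 - <<'E'
from h import *
g=snap("wrist"); S=snap("side"); tip=dot
u=proj(g,[tip])[0]; x,y=(u-[50,60]).astype(int); v=proj(S,[tip])[0]; a,b=(v-[45,55]).astype(int); print(u,x,y,v,a,b)
cv2.imwrite("pics/D.png",np.hstack([cv2.resize(g["pixels"][y:y+150,x:x+100,::-1],(400,600),interpolation=cv2.INTER_CUBIC),cv2.resize(S["pixels"][b:b+90,a:a+60,::-1],(400,600),interpolation=cv2.INTER_CUBIC)]))
E
```

```text
F tool [-0.66  0.09 -2.11] sd [0.39 0.46 0.53]
TCP mean [ 410.3519185  -277.78643565  103.20140558] rel tool [ -0.   -0.1 -56.4]
pose [ 410.4 -277.8  103.2] [ 3.14  -0.447 -0.071] F [-1.4 -0.4  0.4] open 0.108 t 14.3
shift cm [ 0.    0.01 -0.06] turn [ 0.11 -0.09 -0.05]
F tool [-0.43  0.24 -1.57] sd [0.51 0.19 0.33]
TCP mean [ 410.35211172 -277.78293527  103.210957  ] rel tool [ -0.   -0.1 -56.4]
pose [ 410.4 -277.8  103.2] [ 3.14  -0.447 -0.071] F [-1.1 -0.3  1.9] open 0.107 t 14.6
shift cm [ 0.    0.01 -0.06] turn [ 0.11 -0.09 -0.05]
[281.51992357 219.39256546] 231 159 [246.74988459 280.87193878] 201 225
```

View pics/D.png

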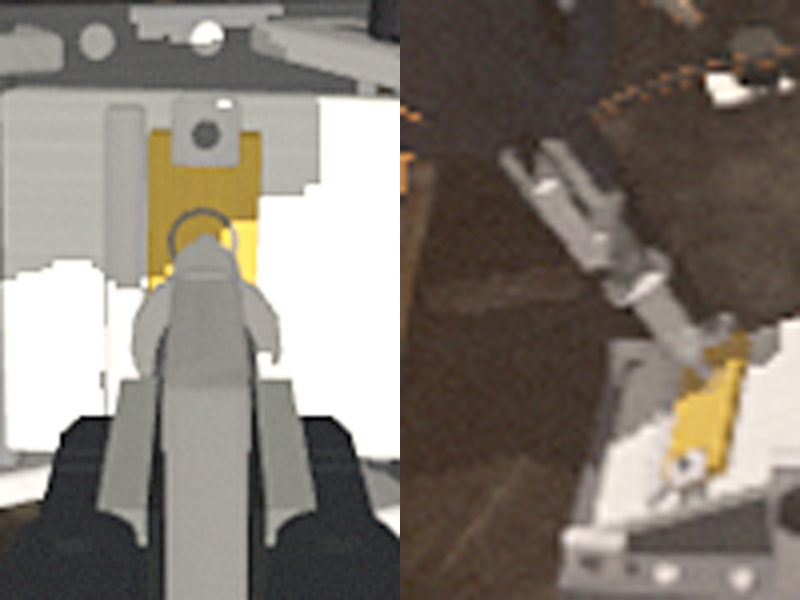

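The tip sits at the middle of the circle: ring centre about crop (203,241), tip about (206,237). The push is about 3 N with a steady pose, so I'm handing in.

```bash
python3 -c "
from rig import r
print(r.sign_off())"
```

```text
the job is handed in; nothing more can be done
None
```

I lifted the tester straight out of its holder by the loop. It is now pressed on the brass bar inside the scribed circle, and I handed the job in with the grip and light push still on.

**Last checks**
- **Push:** about 3 N (3.3 and 2.8 N in two averaged readings, noise about 0.5 N). Geometry puts the tip about 5 mm in, half its travel.
- **Position:** the tip is within about 1 mm of the dot in the last wrist picture.
- **Angle:** I measured the table slope as 0.444 rad from the table's corners, and the tool sits at 0.447. The bar's own edges gave 0.53 rad, which disagrees. I trusted the table corners, because the dot then came out 7.9 mm above the table, against the bar's 8 mm thickness. I did not check squareness any other way.
- **Grip:** a 40 N setting, with the opening reading steady at about 0.11 (roughly 9.5 mm on the 10 mm bar).
- **Time:** about 15 s of the 58 s.

**Went wrong and mended:** the first grip closed on nothing, just above the loop. The real finger ends sit about 37 mm short of the reported TCP; both cameras showed this. I opened, went 37 mm lower and regrasped, and allowed for it afterwards.

I planned the path clear of the stand, lamp, post and bystanders, and saw no unexpected force. I did not check separately that the stand or bystanders stayed put.

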